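# Throw the gas selector lever to the green port

## Robot

A 6-joint arm with a two-finger parallel gripper is mounted at the origin on a cart in front of the work surface, level with it; the furniture and walls round the work are solid. World frame = base frame: x ahead of the robot, y to its left, z up, the work surface at z = 0. Lengths are in m, angles in degrees, forces in N, time in s.
With the tool pointing down it reaches from about 0.3 to 0.75 m from the base axis. Payload 8.5 kg.
Tool frame: the origin (TCP) lies between the finger pads; the fingertips stand 22 mm ahead of it and the grasp point (between the pads) lies 3 mm ahead of it (env.nose_length is the distance from the TCP to the fingertips, in m); z points along the fingers, x is the direction in which the jaws open and shut, and the axes are right-handed (so a half turn about z gives the same grasp; the last joint's range is limited). The gripper opens to 85 mm and grips with 20 to 120 N. Pads are 22 mm wide; open, the fingers measure 114 mm over their backs; the gripper's body (76 mm by 85 mm) begins 54 mm behind the grasp point. The pads swing forward as they close: fully open they stand 13 mm farther back than shut.
Start: joints at [-85.674, 21.807, 74.336, -0, 83.858, -12.336], TCP at [0.158, -0.527, 0.253] pointing down, gripper open.
Joint ranges: [-178.18, 178.18], [-50.72, 133.34], [12.68, 142.11], [-81.47, 261.47], [9.98, 163.14], [-165.26, 165.26]. Speed limits (degrees/s): [136.94, 136.94, 180, 180, 180, 180].

## Interface

Orientations are given as a 3x3 rotation matrix whose columns are the frame's x, y, z axes.
In Python, from rig import env gives the robot as it stands.
- The arm moves only by the tool arm_command, never from a script. Its argument "steps" is a list of rows, each an object with "delta_pos": the shift along the world's x, y, z in mm, a list of three; "dr": the turn, a rotation vector about the world's x, y, z in degrees, a list of three. In form: [{"delta_pos": [dx, dy, dz], "dr": [wx, wy, wz]}, ...]. A call has 1 to 20 rows; each row shifts and turns the commanded pose from where the row before left it; what a row does not reach is not made up. A row lasts 1/10 s, in which the tool goes at most 50 mm and 8.59 degrees, less where a joint would pass 70% of its speed; a pose out of reach is approached as far as the arm can. A call with a gripper value outside its range is refused whole. "grip" is the opening, from 0 (shut) to 1 (fully open), set as the call begins (left out, the last holds). The fingers move at their own pace and stop on an object; "squeeze" is the grip in N (left out, the last holds). Time passes only in rows, so rows that do not move let the fingers close. It gives the time, the measured TCP pose, the force and the opening at its end, in the units of the state.
- env.observe(): the state, without advancing time (a new reading comes with each control period).
- env.get_image(name): name is "scene" or "top" or "wrist"; returns the picture (400x640x3 uint8, blue, green, red); there is no depth.
- env.get_calibration(name): a dict with "fx", "fy", "cx", "cy" (pixels), "view" (4x4, takes a point from world to camera coordinates). Camera axes: x right, y up, looking along -z (the intrinsics and any distortion apply to the point x, -y, -z); pixel columns grow to the right and rows downward; lengths in m; the calibration is good to about 2 mm. A picture is of the moment at which its call begins: read the wrist's pose just before it. get_calibration takes no time and is no camera call; for the wrist camera it gives the pose at the moment of the call.
- env.close_job(): hands the job in, once; it reports no verdict.
The state is a dict: "time_s": time; "q": joint angles; "qvel": joint speeds; "joint_efforts": joint torques, N m; "position": TCP position; "tool_rot": TCP orientation; "ft_force": force on the tool from outside, world axes, zero at the start; "wrist_torque": the same for the moment, N m; "grip_width": finger opening in m.
Only numpy, scipy, OpenCV 4.12 (cv2) and the standard library are available. Lean on these libraries where they do the work, as an engineer would, in place of code of your own. Each camera call takes 0.05 s, during which the arm holds its last target. There are 200 camera calls.

## Task

The gas selector on the bench is closed. Put it on the gas with the green tag: draw out the black spring knob at the end of the lever, throw the lever round to the notch that the green tag marks and let the plunger drop fully home there. Do not knock over or push away the vial, the beaker or the timer that stand about it.

Things in the scene. Friction and masses are not known exactly. Their poses are not given: they have to be found in the camera images.
- gas_selector: white bench console, 188 wide (y), 196 deep (x), 251 mm high, fixed. Origin: middle of its underside; x to its back, y to its left, z up; front (-x) faces the robot within 0.22 rad. A metal panel slopes up to the back at 32 degrees. A head with gauges overhangs it to x = -55 mm, underside at z = 200 mm: reach the knob along the panel's normal, not straight from above.
- selector_lever (a joint): lever angle, rad: 0 in the closed notch (left end, black dot), growing as it swings to the right (anticlockwise facing the panel): notch_1 0.559, notch_2 1.117, notch_3 1.676. Steel arm 16 mm wide hanging down the panel, 70 mm from pivot to knob, top 24 mm above the panel. Locked while the plunger is down in a notch.
- selector_plunger (a joint): how far the spring plunger is drawn, m: 0 seated in a notch, about 0.009 with its pin riding on the index plate between notches, 0.015 fully drawn. The knob draws it along the panel's normal against a spring (3 to 7 N); let go over a notch, it drops in and holds the lever.
- knob_grip (a point): middle of the black pull knob at the lever's end: cylinder along the panel's normal (this point's z), 24 mm in diameter, 38 mm long (19 mm either side of this point), 4 mm clear of the lever below; this point is 47 mm above the panel face when the plunger is seated. It turns freely about its own axis.
- lever_pivot (a point): the lever's pivot on the face of the sloping panel; x axis points up the slope, y to the panel's left, z is the panel's normal (out of the panel, up and towards the front). The knob travels on a circle of 70 mm about this z axis.
- notch_closed (a point): notch in the dark index plate, far left, black dot, no tag; the lever starts here; 12.4 mm wide for a 10 mm pin; point at the mouth, 10 mm above the panel, 70 mm from the pivot; axes as lever_pivot. When seated here, knob_grip is 37 mm along the normal (z) from this point. A black line leads down from it to the label rail.
- notch_1 (a point): notch in the dark index plate, left of the middle; 12.4 mm wide for a 10 mm pin; point at the mouth, 10 mm above the panel, 70 mm from the pivot; axes as lever_pivot. When seated here, knob_grip is 37 mm along the normal (z) from this point. A black line leads down from it to the label rail.
- notch_2 (a point): notch in the dark index plate, right of the middle; 12.4 mm wide for a 10 mm pin; point at the mouth, 10 mm above the panel, 70 mm from the pivot; axes as lever_pivot. When seated here, knob_grip is 37 mm along the normal (z) from this point. A black line leads down from it to the label rail.
- notch_3 (a point): notch in the dark index plate, far right; 12.4 mm wide for a 10 mm pin; point at the mouth, 10 mm above the panel, 70 mm from the pivot; axes as lever_pivot. When seated here, knob_grip is 37 mm along the normal (z) from this point. A black line leads down from it to the label rail.
- green_tag: green plastic tag, 28 x 21 x 3 mm, in the label rail along the panel's lower front edge, below the notch that it marks; origin at the middle of its underside. In the gas_selector frame its y is that of its notch: +19 mm (notch_1), -19 (notch_2) or -52 (notch_3); the order of the colours varies.
- yellow_tag: yellow plastic tag, 28 x 21 x 3 mm, in the label rail along the panel's lower front edge, below the notch that it marks; origin at the middle of its underside. In the gas_selector frame its y is that of its notch: +19 mm (notch_1), -19 (notch_2) or -52 (notch_3); the order of the colours varies.
- red_tag: red plastic tag, 28 x 21 x 3 mm, in the label rail along the panel's lower front edge, below the notch that it marks; origin at the middle of its underside. In the gas_selector frame its y is that of its notch: +19 mm (notch_1), -19 (notch_2) or -52 (notch_3); the order of the colours varies.
- vial: loose capped glass sample vial, 23 mm in diameter, 72 mm high, standing on the bench at the left of the console; origin at the middle of its underside, z up
- beaker: loose small clear beaker, 45 mm in diameter, 56 mm high, standing on the bench at the right of the console; origin at the middle of its underside, z up
- timer: loose white bench timer, 58 x 62 x 20 mm, lying on the bench in front of the console; origin at the middle of its underside

How it is judged:
By the outcome, as a careful person would: the job done as asked, in the order asked, and still so for the second after the job is handed in, with the robot touching nothing.
It also fails if it takes over 35 s, if anything falls off the work surface, if the arm or the gripper's body presses on something with over 40 N, if the wrist force passes 120 N, or if a joint passes its speed limit or range.

## Working session

There is one attempt and no reset: what is moved stays moved. The work goes in short steps, Python scripts to look and compute and a tool call to move; the robot and the scene stay as the last step left them, time stands still between calls to the robot, and variables do not carry over. Pictures are saved under pics/ and viewed, about 8 in all and at most 12, crops included, and the job is handed in when it is done.

Besides the shell and the picture viewer there is one more tool, called by a JSON object that holds its "method" and its "body". arm_command: Moves the arm, as the interface text tells. Its arguments: {"type":"object","properties":{"steps":{"type":"array"},"grip":{"type":"number"},"squeeze":{"type":"number"}},"required":["steps"]}

```bash
mkdir -p pics; ls; python3 - <<'E'
from rig import env
import cv2,numpy as np
for n in("scene","top"):
    cv2.imwrite(f"pics/{n}0.png",env.get_image(n)); c=env.get_calibration(n); print(n,{k:np.round(v,4).tolist() for k,v in c.items()})
print(env.observe())
E
```

```text
pics
scene {'fx': 477.7632, 'fy': 477.7632, 'cx': 315.4057, 'cy': 196.5653, 'view': [[-0.6796, -0.7334, 0.0148, 0.409], [0.5416, -0.488, 0.6845, -0.3781], [-0.4948, 0.4732, 0.7289, -0.7861], [0.0, 0.0, 0.0, 1.0]]}
top {'fx': 401.4398, 'fy': 401.4398, 'cx': 324.9568, 'cy': 193.4115, 'view': [[0.0161, -0.9996, 0.0216, 0.0167], [0.9945, 0.0182, 0.1028, -0.5605], [-0.1032, 0.0199, 0.9945, -0.9098], [0.0, 0.0, 0.0, 1.0]]}
{'time_s': 0.1, 'q': array([-8.56731714e+01,  2.18368122e+01,  7.43792250e+01,  4.40523857e-04,
        8.38570590e+01, -1.23364526e+01]), 'qvel': array([-0.04499051, -0.04595324, -0.06407199, -0.00251912, -0.02283098,
       -0.02191854]), 'joint_efforts': array([ 3.77565229e-03, -4.49215937e+01, -2.31657672e+01, -1.40704065e-04,
        3.58655961e-03,  1.19081950e-06]), 'position': array([ 0.15768624, -0.52667085,  0.25278345]), 'tool_rot': array([[ 2.86745780e-01, -9.58006707e-01, -8.86285201e-05],
       [-9.58005902e-01, -2.86745657e-01,  1.27270913e-03],
       [-1.24467773e-03, -2.80037327e-04, -9.99999186e-01]]), 'ft_force': array([ 0.07996482,  0.06739868, -0.19512617]), 'wrist_torque': array([-0.00105679, -0.02561763, -0.0428698 ]), 'grip_width': 0.08520034051185385}
```

View pics/scene0.png

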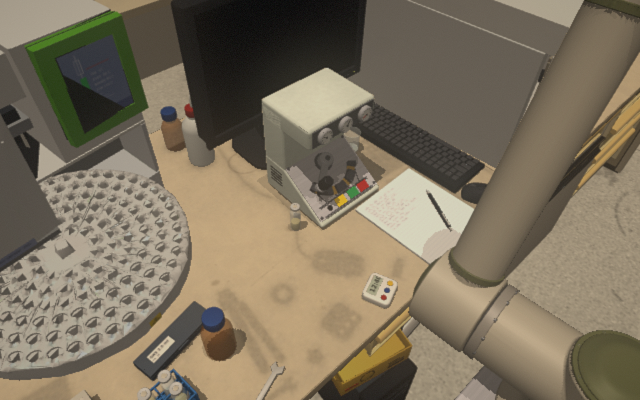

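View pics/top0.png

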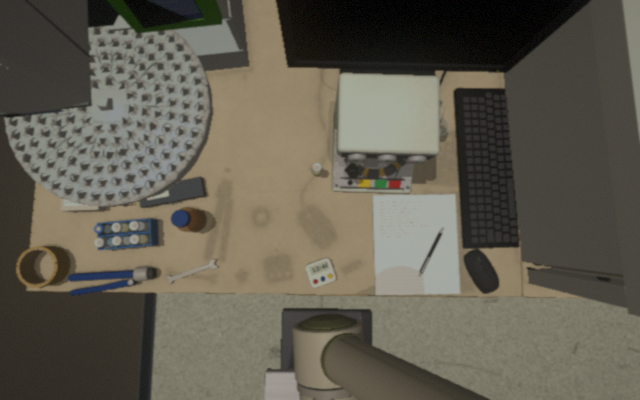

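The tags, left to right, are yellow, green, red: in the top view at about (364,184), (381,184) and (396,184). Green therefore marks notch_2. The timer is at (321,273) and the vial at (317,169). Next I'll crop for a finer measurement.

```bash
python3 - <<'E'
import cv2,numpy as np
a=cv2.imread("pics/scene0.png")[60:230,250:390]; b=cv2.imread("pics/top0.png")[60:200,320:455]
a=cv2.resize(a,None,fx=3,fy=3,interpolation=2); b=cv2.resize(b,None,fx=2.8,fy=2.8,interpolation=2)
o=np.zeros((600,800,3),np.uint8);o[:510,:420]=a;o[:392,420:798]=b
cv2.imwrite("pics/crop.png",o)
E
```

```text
(no output)
```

View pics/crop.png

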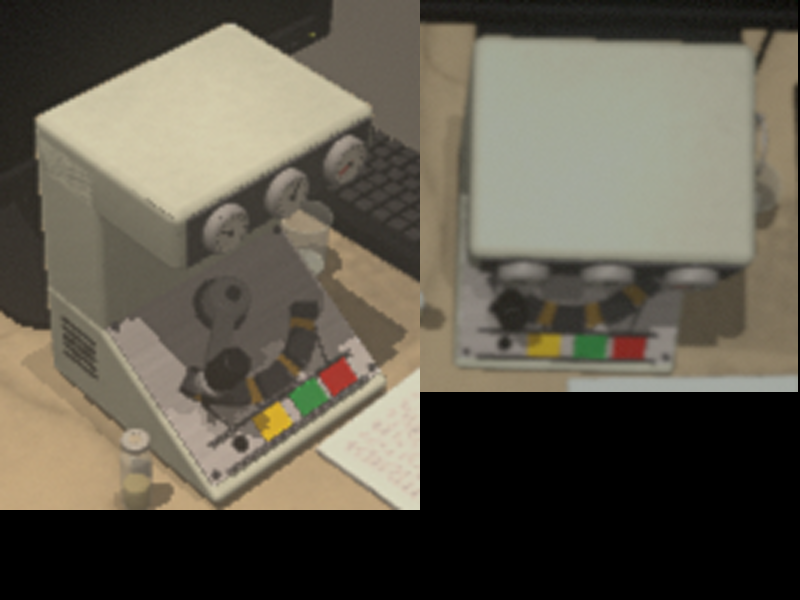

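```bash
cat > h.py <<'E'
from rig import env
import numpy as np
from scipy.optimize import least_squares
from scipy.spatial.transform import Rotation as R
def proj(c,P):
    q=np.atleast_2d(P)@c['view'][:3,:3].T+c['view'][:3,3]
    return np.c_[c['cx']+c['fx']*q[:,0]/-q[:,2],c['cy']-c['fy']*q[:,1]/-q[:,2]]
def W(p,P):
    P=np.atleast_2d(P); c,s=np.cos(p[2]),np.sin(p[2])
    return np.c_[p[0]+c*P[:,0]-s*P[:,1],p[1]+s*P[:,0]+c*P[:,1],P[:,2]]
E
python3 - <<'E'
from h import *
C=[env.get_calibration(n) for n in("scene","top")]
S=lambda L:np.array(L)/3+[250,60]
T=lambda L:(np.array(L)-[420,0])/2.8+[320,60]
hs=S([(38,122),(235,25),(372,105),(178,220)]);ht=T([(475,40),(754,43),(752,262),(472,258)])
ts=S([(273,422),(308,397),(339,376)]);tt=T([(545,346),(590,347),(629,348)])
ks=S([(235,362)]);kt=T([(513,308)]);
def model(p):
    H=np.array([(.098,.094,.251),(.098,-.094,.251),(-.055,-.094,.251),(-.055,.094,.251)])
    Tg=np.array([(p[3],y,p[4]) for y in(.019,-.019,-.052)])
    return W(p,H),W(p,Tg)
def f(p):
    H,Tg=model(p);return np.r_[(proj(C[0],H)-hs).ravel(),(proj(C[1],H)-ht).ravel(),(proj(C[0],Tg)-ts).ravel(),(proj(C[1],Tg)-tt).ravel()]
r=least_squares(f,[.5,-.1,0,-.08,.04],loss='soft_l1');print(np.round(r.x,4),np.round(r.fun.reshape(-1,2),1).tolist())
def tri(a,b):
    r=least_squares(lambda P:np.r_[(proj(C[0],P)-a).ravel(),(proj(C[1],P)-b).ravel()],[.4,-.1,.1]);return r.x,r.fun
K,e=tri(ks,kt);print('knobtop',K,e)
p=r.x;c,s=np.cos(p[2]),np.sin(p[2]);d=K-[p[0],p[1],0];print('in console',c*d[0]+s*d[1],-s*d[0]+c*d[1],d[2])
# head-free fits: triangulate corners
for a,b in zip(np.r_[hs,ts],np.r_[ht,tt]):
    k,e=tri(a[None],b[None]);print(np.round(k,4),np.round(e,1))
for a,b in [((295,223),(316,172)),((379,291),(321,273))]: print(tri(np.array([a]),np.array([b])))
E
```

```text
[ 0.6641 -0.0842 -0.0062 -0.0788  0.0306] [[-2.3, -3.1], [-1.1, -3.4], [4.0, 0.0], [1.2, 0.1], [-1.0, -2.6], [0.9, -0.6], [2.2, 2.7], [-1.5, 1.4], [0.4, -0.3], [0.5, -0.0], [0.1, 0.2], [-0.7, -0.2], [-0.6, -0.2], [-0.5, -0.2]]
knobtop [ 0.60321513 -0.03423185  0.10107759] [-0.99761755 -0.13590488  0.64865796  0.78422928]
in console -0.06117373630916096 0.04955845262358523 0.10107758762953217
[0.7605 0.0065 0.2435] [-0.3 -0.1  0.2  0.2]
[ 0.7633 -0.1813  0.2409] [-1.  -0.2  0.6  0.7]
[ 0.6143 -0.1736  0.2499] [ 0.5  0.  -0.3 -0.4]
[0.6139 0.0079 0.2472] [ 0.6  0.1 -0.4 -0.4]
[ 0.5861 -0.0658  0.0279] [ 0.5  0.1 -0.3 -0.4]
[ 0.5858 -0.1035  0.0292] [ 0.5  0.1 -0.3 -0.4]
[ 0.585  -0.1365  0.0305] [ 0.3  0.  -0.2 -0.2]
(array([0.6133948 , 0.04923571, 0.0166511 ]), array([ 0.58380556,  0.09720263, -0.41086656, -0.48777212]))
(array([0.37619908, 0.03361624, 0.00302549]), array([ 0.86078618,  0.05439989, -0.6306812 , -0.79734739]))
```

```bash
cat >> h.py <<'E'
A=np.radians(32)
def Rt(yaw):
    z=np.array([np.sin(A),0,-np.cos(A)]);x=np.array([0,-1.,0])
    return R.from_euler('z',yaw).as_matrix()@np.c_[x,np.cross(z,x),z]
def need(P,Rm):
    o=env.observe();return np.round((np.array(P)-o['position'])*1e3,1),np.round(np.degrees(R.from_matrix(Rm@o['tool_rot'].T).as_rotvec()),2)
E
python3 - <<'E'
from h import *
d,r=need([.528,-.034,.22],Rt(-.01));print(d,r,d/16,r/16)
o=env.observe();c=env.get_calibration('wrist');v=c['view'];cw=-v[:3,:3].T@v[:3,3]
print('cam in tool',o['tool_rot'].T@(cw-o['position']),'dir',o['tool_rot'].T@(-v[2,:3]),c['fx'])
E
```

```text
[370.3 492.7 -32.8] [  4.42 -31.8  -16.8 ] [23.14375 30.79375 -2.05   ] [ 0.27625 -1.9875  -1.05   ]
cam in tool [-0.00091037 -0.07794942 -0.1211814 ] dir [-8.06049169e-05  3.08891392e-01  9.51097314e-01] 327.4498704045114
```

{"method": "arm_command", "body": {"steps": [{"delta_pos": [14.6,24.6,2.4],"dr": [0,0,8.13]},{"delta_pos": [14.6,24.6,2.4],"dr": [0,0,8.13]},{"delta_pos": [14.6,24.6,2.4],"dr": [0,0,8.13]},{"delta_pos": [14.6,24.6,2.4],"dr": [0,0,8.13]},{"delta_pos": [14.6,24.6,2.4],"dr": [0,0,8.13]},{"delta_pos": [14.6,24.6,2.4],"dr": [0,0,8.13]},{"delta_pos": [14.6,24.6,2.4],"dr": [0,0,8.13]},{"delta_pos": [14.6,24.6,2.4],"dr": [0,0,8.13]},{"delta_pos": [14.6,24.6,2.4],"dr": [0,0,8.13]},{"delta_pos": [14.6,24.6,2.4],"dr": [0,0,8.13]},{"delta_pos": [14.6,24.6,2.4],"dr": [0,0,8.13]},{"delta_pos": [14.6,24.6,2.4],"dr": [0,0,8.13]},{"delta_pos": [14.6,24.6,2.4],"dr": [0,0,8.13]},{"delta_pos": [14.6,24.6,2.4],"dr": [0,0,8.13]},{"delta_pos": [14.6,24.6,2.4],"dr": [0,0,8.13]},{"delta_pos": [14.6,24.6,2.4],"dr": [0,0,8.13]},{"delta_pos": [14.6,24.6,2.4],"dr": [0,0,8.13]},{"delta_pos": [14.6,24.6,2.4],"dr": [0,0,8.13]},{"delta_pos": [14.6,24.6,2.4],"dr": [0,0,8.13]},{"delta_pos": [14.6,24.6,2.4],"dr": [0,0,8.13]}], "grip": 0.65}}

```text
time_s: 2.1
position: [0.45, -0.0337, 0.3012]
tool_rot: [[0.007, 1.0, -0.001], [1.0, -0.007, 0.0], [0.0, -0.001, -1.0]]
ft_force: [-0.3, 0.5, -0.4]
grip_width: 0.0557
```

```bash
sed -i 's/x=np.array(\[0,-1.,0\])/x=np.array([0,1.,0])/' h.py; python3 - <<'E'
from h import *
print(need([.528,-.034,.22],Rt(-.01)),env.observe()['q'],env.observe()['grip_width'])
E
```

```text
(array([ 78. ,  -0.3, -81.2]), array([ -0.28, -32.03,  -0.17])) [-1.93742795e+01  9.80157509e+00  8.34380975e+01 -2.94305143e-03
  8.67915911e+01 -1.08974247e+02] 0.05571210548360671
```

{"method": "arm_command", "body": {"steps": [{"delta_pos": [10,0,-10],"dr": [0,-4,0]},{"delta_pos": [10,0,-10],"dr": [0,-4,0]},{"delta_pos": [10,0,-10],"dr": [0,-4,0]},{"delta_pos": [10,0,-10],"dr": [0,-4,0]},{"delta_pos": [10,0,-10],"dr": [0,-4,0]},{"delta_pos": [10,0,-10],"dr": [0,-4,0]},{"delta_pos": [10,0,-10],"dr": [0,-4,0]},{"delta_pos": [8,0,-11],"dr": [-0.3,-4,-0.2]}]}}

```text
time_s: 2.9
position: [0.528, -0.0351, 0.22]
tool_rot: [[0.015, 0.846, 0.532], [1.0, -0.014, -0.007], [0.001, 0.532, -0.847]]
ft_force: [1.2, -0.3, 0.4]
grip_width: 0.0558
```

```bash
python3 - <<'E'
from h import *
import cv2,pickle
print(need([.528,-.034,.22],Rt(-.01)),env.observe()['q'])
c=env.get_calibration('wrist');i=env.get_image('wrist');cv2.imwrite('pics/w1.png',i);pickle.dump(c,open('w1.pkl','wb'))
E
```

```text
(array([ 0. ,  1.1, -0. ]), array([-0.07,  0.16,  0.3 ])) [ -21.65200563   11.60214398  102.41009883   18.38747394   36.9888787
 -122.6409434 ]
```

View pics/w1.png

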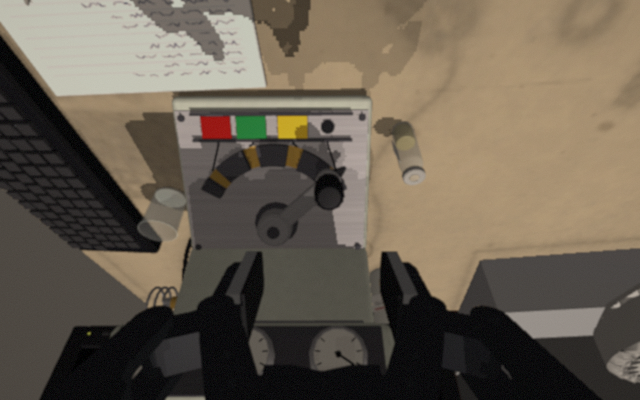

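The upside-down wrist view shows red (216,126), green (251,126), yellow (293,126), the pivot (274,228) and the knob top (328,193). I'll take a second, shifted view.

{"method": "arm_command", "body": {"steps": [{"delta_pos": [8,-18,-14],"dr": [0,0,0.1]},{"delta_pos": [8,-18,-14],"dr": [0,0.1,0.2]},{"delta_pos": [0,0,0],"dr": [0,0,0]}]}}

```text
time_s: 3.25
position: [0.5438, -0.0723, 0.1909]
tool_rot: [[0.011, 0.851, 0.526], [1.0, -0.011, -0.003], [0.003, 0.526, -0.851]]
ft_force: [-0.9, 0.2, -0.0]
grip_width: 0.0555
```

```bash
python3 - <<'E'
from h import *
import cv2,pickle
c=env.get_calibration('wrist');i=env.get_image('wrist');cv2.imwrite('pics/w2.png',i);pickle.dump(c,open('w2.pkl','wb'))
a=cv2.imread('pics/w1.png')[85:255,170:380]
p=proj(c,[[.6032,-.034,.101],[.5858,-.1035,.029]]);print(p)
u,v=p.mean(0).round().astype(int);v0=max(v-70,0);u0=u-105
b=i[v0:v0+160,u0:u0+210]
print(u0,v0)
o=np.zeros((600,800,3),np.uint8)
a=cv2.resize(a,None,fx=3.5,fy=3.5,interpolation=2)
b=cv2.resize(b,None,fx=3.5,fy=3.5,interpolation=2)
cv2.imwrite('pics/c1.png',a);cv2.imwrite('pics/c2.png',b);print(a.shape,b.shape)
E
```

```text
[[372.59007374 210.48163289]
 [283.89862651 131.89857654]]
223 101
(595, 735, 3) (560, 735, 3)
```

View pics/c1.png

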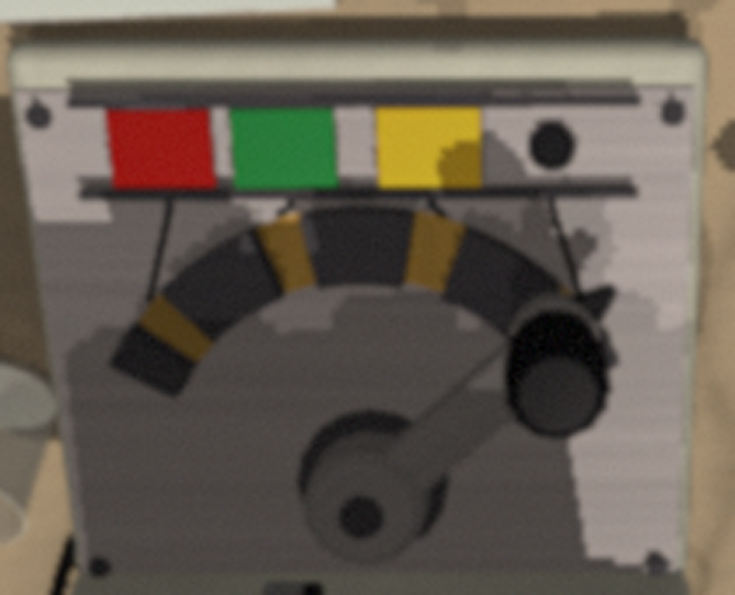

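View pics/c2.png

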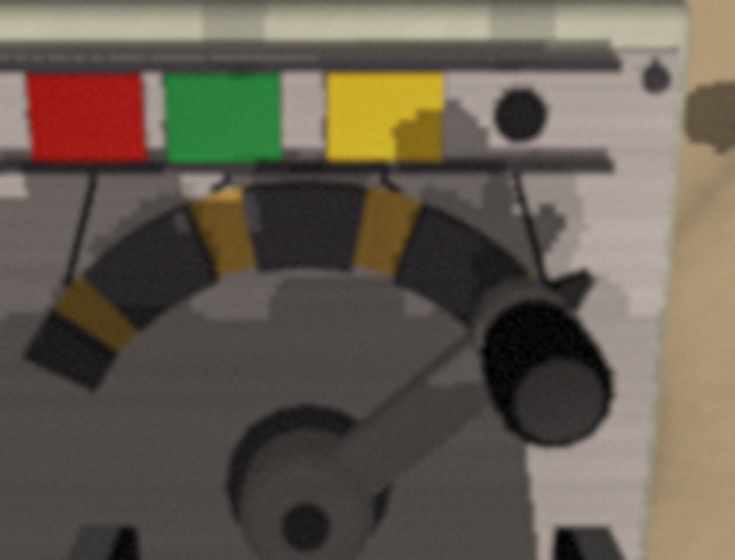

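Both views confirm that green's line leads to notch_2. The knob-top centre is at crop (560,395) in view 1 and (561,402) in view 2. Now I'll fit the panel pose.

```bash
cat > fit.py <<'E'
from h import *
import pickle
C=[pickle.load(open(f'w{k}.pkl','rb')) for k in(1,2)]
u1=np.array([(560,395),(435,252),(288,252),(176,330),(429,148),(284,148),(163,148),(361,517)])/3.5+[170,85]
u2=np.array([(561,402),(386,232),(222,232),(95,315),(386,117),(224,117),(87,118),(305,527)])/3.5+[223,101]
th=np.array([0,.559,1.117,1.676])-.838
def panel(p,P):  # pivot frame -> world
    Rp=R.from_euler('z',p[3]).as_matrix()@np.c_[[np.cos(A),0,np.sin(A)],[0,1,0],[-np.sin(A),0,np.cos(A)]]
    return p[:3]+np.atleast_2d(P)@Rp.T
def circ(i,h,a=None):
    a=th[i] if a is None else a
    return np.array([-.07*np.cos(a),-.07*np.sin(a),h])
def model(p):
    P=[circ(0,.066)]+[circ(i,.010) for i in(1,2,3)]+[(p[4],y,p[5]) for y in(.0193,-.0193,-.052)]+[(0,0,p[6])]
    return panel(p,P)
def f(p):
    M=model(p);return np.r_[(proj(C[0],M)-u1),(proj(C[1],M)-u2)].ravel()
E
python3 - <<'E'
from fit import *
r=least_squares(f,[.65,-.08,.08,0,-.1,0,.025],loss='soft_l1');p=r.x
print(np.round(p,4));print(np.round(r.fun.reshape(2,-1,2),1).tolist())
for a,b in zip(u1,u2):
    q=least_squares(lambda P:np.r_[proj(C[0],P)-a,proj(C[1],P)-b].ravel(),[.6,-.08,.08]);print(np.round(q.x,4),np.round(q.fun,1))
print('knob_grip fit',panel(p,circ(0,.047)),'top',panel(p,circ(0,.066)))
np.save('p.npy',p)
E
```

```text
[ 0.6667 -0.0822  0.0812 -0.0176 -0.0944  0.004   0.0306]
[[[-0.3, -1.3], [-1.0, 0.6], [-0.3, 0.5], [-1.2, -0.5], [0.5, 0.0], [0.2, 0.0], [-0.5, -0.0], [-0.3, -0.1]], [[-0.1, -1.8], [0.2, 0.8], [1.2, 0.7], [-0.0, 0.3], [0.4, 0.2], [0.3, 0.1], [0.2, -0.3], [0.3, 0.0]]]
[ 0.5944 -0.0287  0.1127] [-0.   0.2  0.  -0.2]
[ 0.6104 -0.0617  0.0471] [-0.  0.  0. -0.]
[ 0.6113 -0.1026  0.0455] [-0.   0.1  0.  -0.1]
[ 0.6305 -0.1364  0.0561] [ 0.1 -0.2 -0.1  0.2]
[ 0.5843 -0.0618  0.0351] [ 0.  -0.1 -0.   0.1]
[ 0.5846 -0.1004  0.034 ] [ 0. -0. -0.  0.]
[ 0.5873 -0.1342  0.0301] [-0.   0.2  0.  -0.2]
[ 0.6538 -0.0823  0.1051] [-0.   0.1  0.  -0.1]
knob_grip fit [[ 0.60301588 -0.02905825  0.09626557]] top [[ 0.59294898 -0.02888071  0.11237848]]
```

```bash
cat > plan.py <<'E'
from fit import *
p=np.load('p.npy')
def tgt(h,a): return panel(p,circ(0,h,a))[0]
E
python3 - <<'E'
from plan import *
print(need(tgt(.103,th[0]),Rt(p[3])))
print('approach 50mm',np.round((tgt(.053,th[0])-tgt(.103,th[0]))*1e3,1), 'n',np.round(tgt(1,0)-tgt(0,0),4))
E
```

```text
(array([ 29.8,  42.8, -48. ]), array([-0.17, -0.24, -0.41]))
approach 50mm [ 26.5  -0.5 -42.4] n [-0.5298  0.0093  0.848 ]
```

{"method": "arm_command", "body": {"steps": [{"delta_pos": [6,15,-9],"dr": [-0.1,-0.1,-0.2]},{"delta_pos": [8,14,-13],"dr": [-0.1,-0.1,-0.2]},{"delta_pos": [8,13.8,-13],"dr": [0,0,0]},{"delta_pos": [7.8,0,-13],"dr": [0,0,0]},{"delta_pos": [0,0,0],"dr": [0,0,0]}]}}

```text
time_s: 3.8
position: [0.5733, -0.0268, 0.1437]
tool_rot: [[0.015, 0.848, 0.53], [1.0, -0.012, -0.008], [-0.001, 0.53, -0.848]]
ft_force: [-0.9, 0.1, -0.5]
grip_width: 0.0555
```

```bash
python3 - <<'E'
from plan import *
import cv2
print(need(tgt(.053,th[0]),Rt(p[3])),env.observe()['ft_force'],env.observe()['q'])
i=env.get_image('wrist');cv2.imwrite('pics/w3.png',i)
E
```

```text
(array([ 26.5,  -2.2, -42.3]), array([ 0.05, -0.02, -0.17])) [-0.897431    0.14586944 -0.49781186] [ -18.32650128   22.22802869  102.33453895   21.04904591   26.18230352
 -124.03796253]
```

View pics/w3.png

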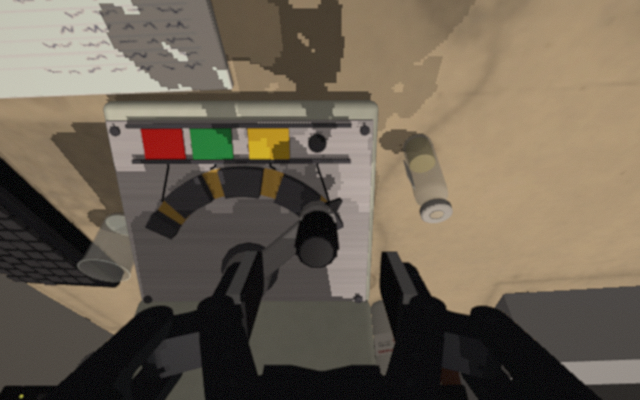

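The knob (317,247) sits between the fingers, whose centre is about 321. The vial at (435,210) is clear. Next: descend, then close.

{"method": "arm_command", "body": {"steps": [{"delta_pos": [6.5,-0.7,-10.5],"dr": [0,0,0]},{"delta_pos": [7,-0.7,-11],"dr": [0,0,0]},{"delta_pos": [7,-0.7,-11],"dr": [0,0,0]},{"delta_pos": [6,0,-9.8],"dr": [0,0,0]},{"delta_pos": [0,0,0],"dr": [0,0,0]}]}}

```text
time_s: 4.35
position: [0.6002, -0.0302, 0.1002]
tool_rot: [[0.016, 0.848, 0.529], [1.0, -0.013, -0.01], [-0.001, 0.529, -0.848]]
ft_force: [0.2, -0.7, 0.4]
grip_width: 0.0555
```

{"method": "arm_command", "body": {"steps": [{"delta_pos": [0,0,0],"dr": [0,0,0]},{"delta_pos": [0,0,0],"dr": [0,0,0]},{"delta_pos": [0,0,0],"dr": [0,0,0]},{"delta_pos": [0,0,0],"dr": [0,0,0]},{"delta_pos": [0,0,0],"dr": [0,0,0]}], "grip": 0.1, "squeeze": 35}}

```text
time_s: 4.85
position: [0.5998, -0.0301, 0.1023]
tool_rot: [[0.016, 0.847, 0.532], [1.0, -0.013, -0.01], [-0.002, 0.532, -0.847]]
ft_force: [-2.2, 1.2, 3.2]
grip_width: 0.0231
```

```bash
python3 - <<'E'
from plan import *
o=env.observe();print(o['position'],tgt(.053,th[0]),o['ft_force'],o['grip_width'])
print('lift12',np.round((tgt(.065,th[0])-tgt(.053,th[0]))*1e3,1))
a=np.linspace(th[0],th[2],11);print(np.round(np.diff([tgt(.065,x) for x in a],axis=0)*1e3,2))
E
```

```text
[ 0.59981255 -0.03009417  0.1023449 ] [ 0.59983686 -0.02900218  0.10135386] [-2.24740725  1.19568189  3.18698375] 0.023107597502984994
lift12 [-6.4  0.1 10.2]
[[-4.77 -5.46 -2.92]
 [-4.23 -6.05 -2.57]
 [-3.63 -6.56 -2.2 ]
 [-2.99 -7.   -1.79]
 [-2.31 -7.34 -1.36]
 [-1.6  -7.59 -0.92]
 [-0.88 -7.75 -0.46]
 [-0.14 -7.81 -0.  ]
 [ 0.6  -7.78  0.46]
 [ 1.33 -7.65  0.92]]
```

{"method": "arm_command", "body": {"steps": [{"delta_pos": [-2.1,0,3.4],"dr": [0,0,0]},{"delta_pos": [-2.1,0,3.4],"dr": [0,0,0]},{"delta_pos": [-2.1,0.1,3.4],"dr": [0,0,0]},{"delta_pos": [0,0,0],"dr": [0,0,0]},{"delta_pos": [0,0,0],"dr": [0,0,0]}]}}

```text
time_s: 5.35
position: [0.5936, -0.0301, 0.1121]
tool_rot: [[0.016, 0.847, 0.531], [1.0, -0.013, -0.01], [-0.002, 0.531, -0.847]]
ft_force: [2.3, 0.1, -5.5]
grip_width: 0.0231
```

```bash
python3 - <<'E'
from plan import *
o=env.observe();n=tgt(1,0)-tgt(0,0);print(o['position'],need(tgt(.065,th[0]),Rt(p[3])),o['ft_force'],o['ft_force']@n,o['grip_width'],(o['position']-p[:3])@n)
E
```

```text
[ 0.59358758 -0.03009401  0.11213124] (array([-0.1,  1.2, -0.6]), array([ 0.1 ,  0.09, -0.07])) [ 2.26472791  0.07665504 -5.52573022] -5.885305038179739 0.023118902908120673 0.06544063388891444
```

Pulled: 5.9 N along the panel's normal, which matches the spring. First part of the sweep now.

{"method": "arm_command", "body": {"steps": [{"delta_pos": [-2.4,-2.7,-1.5],"dr": [0,0,0]},{"delta_pos": [-2.4,-2.7,-1.5],"dr": [0,0,0]},{"delta_pos": [-2.1,-3,-1.3],"dr": [0,0,0]},{"delta_pos": [-2.1,-3,-1.3],"dr": [0,0,0]},{"delta_pos": [-1.8,-3.3,-1.1],"dr": [0,0,0]},{"delta_pos": [-1.8,-3.3,-1.1],"dr": [0,0,0]}]}}

```text
time_s: 5.95
position: [0.581, -0.0485, 0.1043]
tool_rot: [[0.016, 0.847, 0.531], [1.0, -0.013, -0.01], [-0.002, 0.531, -0.847]]
ft_force: [4.1, 1.0, -5.1]
grip_width: 0.0232
```

```bash
cat > chk.py <<'E'
from plan import *
o=env.observe();n=tgt(1,0)-tgt(0,0)
Rp=panel(p,np.eye(3))-p[:3]
l=Rp@(o['position']-p[:3]);print('panel xyz mm',l*1e3,'angle',np.arctan2(-l[1],-l[0])+.838,'r',np.hypot(*l[:2])*1e3,'F panel',Rp@o['ft_force'],o['grip_width'],o['time_s'])
E
python3 chk.py
```

```text
panel xyz mm [-60.9753833   32.24874899  65.33260482] angle 0.35151507965785495 r 68.97810652381793 F panel [ 0.71029685  1.06910257 -6.49681394] 0.02317920928512224 5.95
```

```bash
python3 - <<'E'
from plan import *
a=np.linspace(.3515,1.117,11)-.838
P=np.array([tgt(.0653,x) for x in a]);print(np.round(np.diff(P,axis=0)*1e3,2));print(need(P[-1],Rt(p[3])))
E
```

```text
[[-2.05 -4.79 -1.23]
 [-1.74 -4.96 -1.03]
 [-1.41 -5.1  -0.83]
 [-1.08 -5.21 -0.62]
 [-0.74 -5.29 -0.4 ]
 [-0.39 -5.34 -0.19]
 [-0.04 -5.36  0.03]
 [ 0.3  -5.34  0.25]
 [ 0.65 -5.3   0.46]
 [ 0.99 -5.22  0.68]]
(array([ -6.2, -51.4,  -3.4]), array([ 0.1 ,  0.1 , -0.07]))
```

{"method": "arm_command", "body": {"steps": [{"delta_pos": [-2,-4.8,-1.2],"dr": [0,0,0]},{"delta_pos": [-1.7,-4.9,-1],"dr": [0,0,0]},{"delta_pos": [-1.4,-5.1,-0.8],"dr": [0,0,0]},{"delta_pos": [-1.1,-5.2,-0.6],"dr": [0,0,0]},{"delta_pos": [-0.7,-5.3,-0.4],"dr": [0,0,0]},{"delta_pos": [-0.4,-5.3,-0.2],"dr": [0,0,0]},{"delta_pos": [0,-5.3,0],"dr": [0,0,0]},{"delta_pos": [0.3,-5.3,0.2],"dr": [0,0,0]},{"delta_pos": [0.6,-5.3,0.4],"dr": [0,0,0]},{"delta_pos": [0.7,-4.9,0.6],"dr": [0,0,0]},{"delta_pos": [0,0,0],"dr": [0,0,0]}]}}

```text
time_s: 7.05
position: [0.5754, -0.1004, 0.1014]
tool_rot: [[0.017, 0.847, 0.531], [1.0, -0.013, -0.011], [-0.002, 0.532, -0.847]]
ft_force: [-0.5, -2.2, -6.8]
grip_width: 0.0231
```

```bash
python3 chk.py; python3 -c "
from plan import *
import cv2
c=env.get_calibration('wrist');i=env.get_image('wrist');cv2.imwrite('pics/w4.png',cv2.resize(i[90:330,150:470],None,fx=2.2,fy=2.2,interpolation=2))"
```

```text
panel xyz mm [-66.42571993 -19.77943096  65.28941251] angle 1.1274075167762567 r 69.30802376097454 F panel [-3.9980934  -2.19830727 -5.55594651] 0.023089693425758707 7.05
```

View pics/w4.png

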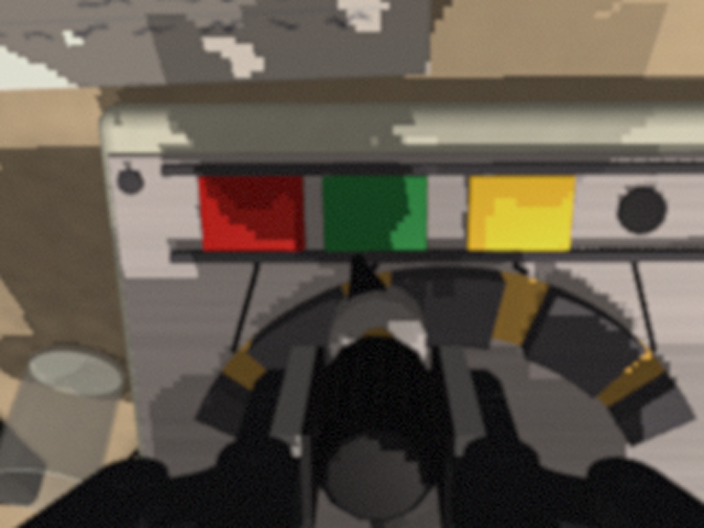

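The pointer is at the gold notch over the green line, about (362,275) in the crop. I'll lower gently and feel for the drop.

{"method": "arm_command", "body": {"steps": [{"delta_pos": [1.3,0,-2.1],"dr": [0,0,0]},{"delta_pos": [1.3,0,-2.1],"dr": [0,0,0]},{"delta_pos": [1.3,0,-2.1],"dr": [0,0,0]},{"delta_pos": [1.3,0,-2.1],"dr": [0,0,0]},{"delta_pos": [0,0,0],"dr": [0,0,0]}]}}

```text
time_s: 7.6
position: [0.5807, -0.0997, 0.0927]
tool_rot: [[0.017, 0.847, 0.531], [1.0, -0.013, -0.011], [-0.002, 0.531, -0.847]]
ft_force: [-1.4, -4.4, -7.7]
grip_width: 0.0231
```

```bash
python3 chk.py
```

```text
panel xyz mm [-66.56028054 -19.03001469  55.08445029] angle 1.116477327578823 r 69.22725189626355 F panel [-5.18430007 -4.38481532 -5.81595786] 0.023133322817934506 7.6
```

It's in the notch: about 2 mm drawn, well under the 9 mm of the index plate. I'll go down the last bit and release.

{"method": "arm_command", "body": {"steps": [{"delta_pos": [0.6,0.4,-0.9],"dr": [0,0,0]},{"delta_pos": [0.4,0.3,-0.6],"dr": [0,0,0]},{"delta_pos": [0,0,0],"dr": [0,0,0]}]}}

```text
time_s: 7.9
position: [0.5816, -0.0996, 0.0916]
tool_rot: [[0.017, 0.847, 0.532], [1.0, -0.013, -0.012], [-0.003, 0.532, -0.847]]
ft_force: [-5.0, -7.0, -5.5]
grip_width: 0.0227
```

```bash
python3 chk.py
```

```text
panel xyz mm [-66.42272998 -18.82953623  53.7664228 ] angle 1.1142330707539227 r 69.04006439926614 F panel [-7.04453703 -7.04573067 -2.09983493] 0.022688169341719525 7.9
```

{"method": "arm_command", "body": {"steps": [{"delta_pos": [0,0,0],"dr": [0,0,0]},{"delta_pos": [0,0,0],"dr": [0,0,0]},{"delta_pos": [0,0,0],"dr": [0,0,0]},{"delta_pos": [0,0,0],"dr": [0,0,0]}], "grip": 0.6}}

```text
time_s: 8.3
position: [0.5819, -0.0987, 0.0919]
tool_rot: [[0.016, 0.846, 0.532], [1.0, -0.013, -0.01], [-0.002, 0.532, -0.847]]
ft_force: [0.1, 0.9, -0.2]
grip_width: 0.0513
```

```bash
python3 chk.py
```

```text
panel xyz mm [-65.94888924 -17.94191966  53.84961559] angle 1.1036289591197526 r 68.34594701026445 F panel [-0.06908539  0.8973578  -0.19407037] 0.05126852094927927 8.3
```

Released. Now I'll back out along the normal by about 80 mm.

{"method": "arm_command", "body": {"steps": [{"delta_pos": [-5,0,8],"dr": [0,0,0]},{"delta_pos": [-8,0,13],"dr": [0,0,0]},{"delta_pos": [-10,0,16],"dr": [0,0,0]},{"delta_pos": [-10,0,16],"dr": [0,0,0]},{"delta_pos": [-10,0,16],"dr": [0,0,0]},{"delta_pos": [0,0,0],"dr": [0,0,0]}]}}

```text
time_s: 8.9
position: [0.5383, -0.099, 0.1628]
tool_rot: [[0.017, 0.845, 0.534], [1.0, -0.012, -0.012], [-0.004, 0.534, -0.845]]
ft_force: [0.3, 0.5, 0.1]
grip_width: 0.051
```

```bash
python3 - <<'E'
from plan import *
import cv2
c=env.get_calibration('wrist');i=env.get_image('wrist');s=env.get_image('scene')
print('pred knob top seated',proj(c,tgt(.066,th[2])),'9mm up',proj(c,tgt(.075,th[2])))
cv2.imwrite('pics/scene9.png',s)
o=np.zeros((600,800,3),np.uint8)
o[:400,:640]=i
o[400:600,640-300:640]=cv2.resize(s[130:230,260:410],None,fx=2,fy=2)
cv2.imwrite('pics/fin.png',o)
pk=proj(c,tgt(.066,th[2]))[0]
E
```

```text
pred knob top seated [[320.48163914 222.49608996]] 9mm up [[320.40574954 228.12224328]]
```

View pics/fin.png

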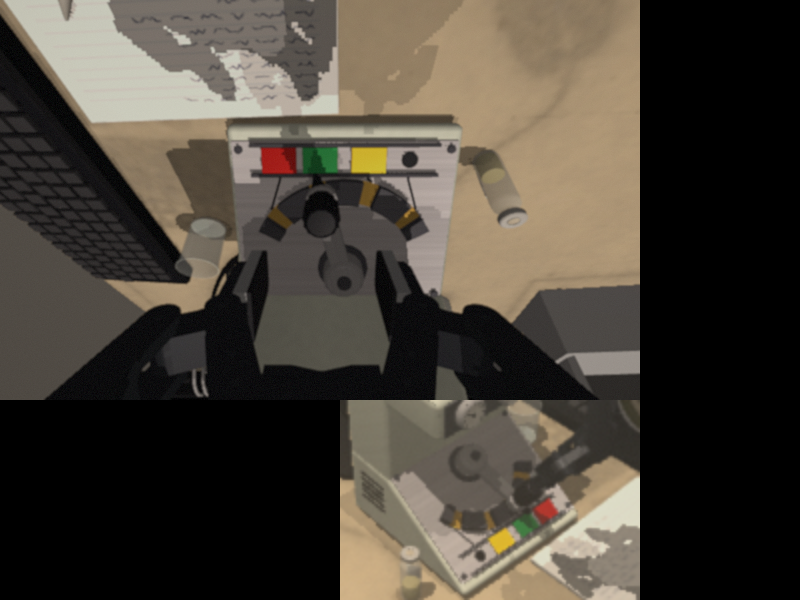

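```bash
python3 -c "
from rig import env
print(env.close_job())"
```

```text
the job is handed in; nothing more can be done
None
```

The gas selector is now on notch_2, the notch the green tag marks, and I've handed the job in. I drew the knob about 12 mm out against a spring load of about 6 N. I then swung the lever from closed past notch_1, lowered the plunger into notch_2, let go, and backed out along the panel's normal. It took about 9 s of the 35 s.

**Plunger seating:** After release, the wrist picture shows the knob top at row 221. The prediction is 222.5 for fully seated and 228 with the pin still riding on the plate, so it has dropped in. The gripper's height when it let go was also within about 0.5 mm of where it was when it gripped the knob in the closed notch. I judged seating from these two checks and did not press the knob to confirm it.

**Lever angle:** The angle estimated from the gripper was 1.114 rad just before release, against 1.117 for the notch. After the jaws opened it read 1.104, but by then it no longer followed the knob.

**Surroundings:** The vial and beaker were still standing in the last picture. The timer was outside that view, and the arm never went near it. Measured forces at the wrist stayed around 10 N in every reading I took.

**Disagreements:** The two-camera fit and the wrist-camera fit of the knob's position differed by about 1 cm. I used the wrist one. It had errors of 1–2 mm at the knob, and the grip took these up.

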